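# Swing the bench lamp over the controller

### The arm

A 6-joint arm with a two-finger parallel gripper is mounted at the origin on the work surface. World frame = base frame: x ahead of the robot, y to its left, z up, the work surface at z = 0. Lengths are in m, angles in rad, forces in N, time in s.
With the tool pointing down it reaches from about 0.275 to 0.725 m from the base axis. Payload 5.6 kg.
Tool frame: the origin (TCP) lies at the very end of the fingers, on their centre line; the grasp point (between the pads) lies 19 mm behind it; z points along the fingers, y is the direction in which the jaws open and shut (so a half turn about z gives the same grasp; the last joint's range is limited). The gripper opens to 85 mm and grips with 20 to 120 N. Pads are 22 mm wide; open, the fingers measure 114 mm over their backs; the gripper's body (76 mm by 85 mm) begins 54 mm behind the grasp point. The pads swing forward as they close: fully open they stand 13 mm farther back than shut.
Start: joints at [-1.029, 0.255, 0.108, 0, -1.424, -0.285], TCP at [0.14, -0.532, 0.231] pointing down, gripper open.
Joint ranges: [-2.95, 2.95], [-1.21, 1.97], [-1.09, 1.5], [-2.87, 1.71], [-2.94, -0.07], [-3.05, 3.05]. Speed limits (rad/s): [2.57, 2.57, 3.14, 3.14, 3.14, 3.14].

### API

Orientations are given as a rotation vector (axis times angle).
In Python, from cell import get_state, capture, job_done gives the robot as it stands.
- The arm moves only by the tool play_rows, never from a script. Its argument "targets" is one flat list of numbers, 5 for each row, row after row: the opening, from 0 (shut) to 1 (fully open), then the shift along the tool's x, y, z in mm, then the turn about the tool's z in degrees. A call has 1 to 8 rows; each row shifts and turns the commanded pose from where the row before left it, along the tool's axes as they then stand; what a row does not reach is not made up. A row lasts 1/10 s, in which the tool goes at most 50 mm and 8.59 degrees, less where a joint would pass 70% of its speed; a pose out of reach is approached as far as the arm can. A call is refused whole if a number of a shift passes 50 or a number of a turn 8.59, either way. A call with a gripper value outside its range is refused whole. The fingers move at their own pace and stop on an object; "newtons" is the grip in N (left out, the last holds). Time passes only in rows, so rows that do not move let the fingers close. It gives the time, the measured TCP pose, the force and the opening at its end, in the units of the state.
- get_state(): the state, without advancing time (a new reading comes with each control period).
- capture(name): name is "scene" or "side" or "wrist"; returns a dict with "color" (420x560x3 uint8, blue, green, red), "mtx" (3x3 intrinsics, pixels), "dist_coeffs" ([k1, k2, p1, p2, k3] as OpenCV has them; the pictures are not rectified), "origin" and "attitude" of the camera in the world; the wrist camera has in their place "mount" (4x4, takes a point from camera to tool coordinates, whose origin is the TCP and whose axes are the flange's). Camera axes: x right, y down, z forward; pixel columns grow to the right and rows downward; lengths in m; the calibration is good to about 2 mm. A picture is of the moment at which its call begins: read the wrist's pose just before it. There is no depth.
- job_done(): hands the job in, once; it reports no verdict.
The state is a dict: "clock": time; "q": joint angles; "qvel": joint speeds; "tau": joint torques, N m; "tcp_pos": TCP position; "tcp_rot": TCP orientation; "force": force on the tool from outside, world axes, zero at the start; "torque": the same for the moment, N m; "grip_width": finger opening in m.
Only numpy, scipy, OpenCV 4.12 (cv2) and the standard library are available. Lean on these libraries where they do the work, as an engineer would, in place of code of your own. Each camera call takes 0.05 s, during which the arm holds its last target. There are 200 camera calls.

### The job

Swing the bench lamp's arm round so that its head hangs centred over the controller - the wide, low black unit on the mounting plate, not the narrow metal power supply or the grey terminal strip - then let go of it so that it stays there.

Things in the scene. Friction and masses are not known exactly. Their poses are not given: they have to be found in the camera images.
- lamp_arm (a joint): Level white lamp arm on an upright post at the far edge of a flat fixed aluminium plate (330 x 450 x 10 mm). Its turn in rad: 0 = pointing along the plate's centre line to the robot's side (the plate may be turned -0.12 to 0.25); + swings clockwise from above, to the robot's left. Stops -1.1, 1.45; starts at 1.08 to 1.32. Friction hinge: 2 to 3 N at the head moves it; it stays where left.
- lamp_grip (a point): Upright round black handle, 18 mm diameter, 55 mm tall, on the centre of the round white lamp head (96 mm diameter, 22 mm thick). The point is on the axis of handle and head, 21 mm below the handle's top, 34 mm above the head's top face, 200 mm above the bench; it moves on a level circle of 220 mm radius about the post. x points from the head to the post, z up. The arm lies below the handle.
- lamp_hinge (a point): The upright axis of the lamp's steel post (24 mm diameter) about which the arm turns, at the arm's underside, 150 mm above the bench. The arm's hub (40 mm diameter) ends 30 mm above this point.
- controller: Wide black unit with a raised middle, screw terminals along both long edges: 92 (x) x 112 (y) x 54 mm tall, fixed on one of three short rails about 220 mm from the post; the lamp clears it by 65 mm or more. The other rails hold a narrow metal power supply (100 x 42 x 65 mm) and a grey terminal strip (55 x 74 x 42 mm); places vary. Origin: centre of its underside, 18 mm above the bench.

How it is judged:
By the outcome, as a careful person would: the job done as asked, in the order asked, and still so for the second after the job is handed in, with the robot touching nothing.
It also fails if it takes over 45 s, if anything falls off the work surface, if the arm or the gripper's body presses on something with over 40 N, if the wrist force passes 120 N, or if a joint passes its speed limit or range.

## Working session

There is one attempt and no reset: what is moved stays moved. The work goes in short steps, Python scripts to look and compute and a tool call to move; the robot and the scene stay as the last step left them, time stands still between calls to the robot, and variables do not carry over. Pictures are saved under pics/ and viewed, about 8 in all and at most 12, crops included, and the job is handed in when it is done.

Besides the shell and the picture viewer there is one more tool, called after "Request:" as name(argument=value, ...) on one line, values as JSON. play_rows: Moves the arm, as the interface text tells. Its arguments: {"type":"object","properties":{"targets":{"type":"array"},"newtons":{"type":"number"}},"required":["targets"]}

```bash
mkdir -p pics; ls; cat > h.py <<'E'
import numpy as np, cv2
from scipy.spatial.transform import Rotation as R
from cell import get_state, capture
def cam(c, st=None):
    if 'mount' in c:
        T=np.eye(4); T[:3,:3]=R.from_rotvec(st['tcp_rot']).as_matrix(); T[:3,3]=st['tcp_pos']
        M=T@np.array(c['mount']); return M[:3,:3],M[:3,3]
    a=np.array(c['attitude']); 
    return (a if a.shape==(3,3) else R.from_rotvec(a).as_matrix()), np.array(c['origin'])
def ray(c,px,st=None):
    A,o=cam(c,st)
    u=cv2.undistortPoints(np.array(px,float).reshape(-1,1,2),np.array(c['mtx']),np.array(c['dist_coeffs'])).reshape(-1,2)
    return o,np.c_[u,np.ones(len(u))]@A.T
def onz(c,px,z,st=None):
    o,d=ray(c,px,st); return o+d*((z-o[2])/d[:,2])[:,None]
def proj(c,P,st=None):
    A,o=cam(c,st)
    return cv2.projectPoints(np.array(P,float).reshape(-1,3),cv2.Rodrigues(A.T)[0],-A.T@o,np.array(c['mtx']),np.array(c['dist_coeffs']))[0].reshape(-1,2)
E
python3 - <<'E'
from h import *
st=get_state();print({k:np.round(v,3) for k,v in st.items()})
for n in('scene','side'):
    c=capture(n);cv2.imwrite(f'pics/{n}0.png',c['color']);print(n,c['attitude'],c['origin'],c['mtx'])
E
```

```text
pics
{'clock': np.float64(0.0), 'q': array([-1.029e+00,  2.560e-01,  1.070e-01, -1.000e-03, -1.424e+00,
       -2.850e-01]), 'qvel': array([ 0.   , -0.001,  0.   , -0.001, -0.   ,  0.   ]), 'tau': array([ 1.0000e-03, -3.8663e+01,  2.3795e+01,  5.3650e+00, -6.0000e-03,
        0.0000e+00]), 'tcp_pos': array([ 0.14 , -0.531,  0.23 ]), 'tcp_rot': array([ 4.020e-01, -3.115e+00, -3.000e-03]), 'force': array([-0.651,  0.225,  0.807]), 'torque': array([-0.009, -0.065,  0.013]), 'grip_width': np.float64(0.085)}
scene [-2.43285127 -0.62131381  0.20164148] [ 0.81378507 -0.48727133  0.85262731] [[486.50924466   0.         279.02378005]
 [  0.         486.50924466 219.37102793]
 [  0.           0.           1.        ]]
side [-0.87707565  2.48145439 -1.1140257 ] [0.19661753 0.40625318 0.65770042] [[468.07310034   0.         281.13941981]
 [  0.         468.07310034 215.6346204 ]
 [  0.           0.           1.        ]]
```

View pics/scene0.png

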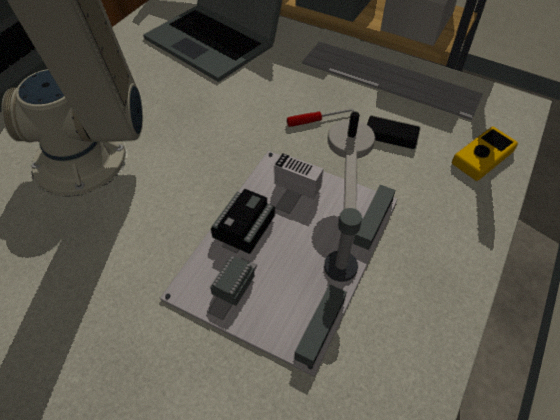

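View pics/side0.png

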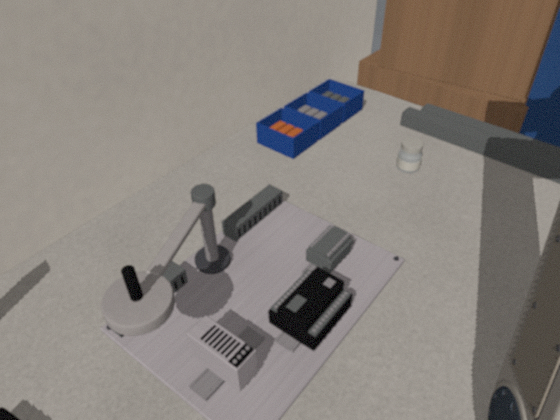

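Scene: post hub (350,220), lamp handle (354,125), controller (244,220), PSU (298,175), strip (233,280). Side: handle (131,285), hub (203,195), controller (312,307). Next I'll enlarge the crops to measure these more precisely.

```bash
python3 - <<'E'
from h import *
s=cv2.imread('pics/scene0.png');d=cv2.imread('pics/side0.png')
def crop(im,x,y,w,h,k):
    o=cv2.resize(im[y:y+h,x:x+w],None,fx=k,fy=k,interpolation=cv2.INTER_CUBIC)
    o=cv2.convertScaleAbs(o,alpha=1.6,beta=15)
    for i in range(0,w,10): cv2.line(o,(i*k,0),(i*k,12 if i%50==0 else 6),(0,0,255),1)
    for i in range(0,h,10): cv2.line(o,(0,i*k),(12 if i%50==0 else 6,i*k),(0,0,255),1)
    return o
a=np.vstack([np.hstack([crop(s,200,170,80,60+10,4),crop(s,320,100,80,70,4)]),np.hstack([crop(d,262,260,100,90,3),crop(d,96,255,100,90,3),])[:, :640] if 0 else np.hstack([crop(d,265,260,80,70,4),crop(d,100,260,80,70,4)])])
b=np.vstack([crop(s,320,200,40,70,4),crop(d,185,175,40,70,4)])
cv2.imwrite('pics/crop1.png',np.hstack([a,b])); print(np.hstack([a,b]).shape)
E
```

```text
(560, 800, 3)
```

View pics/crop1.png

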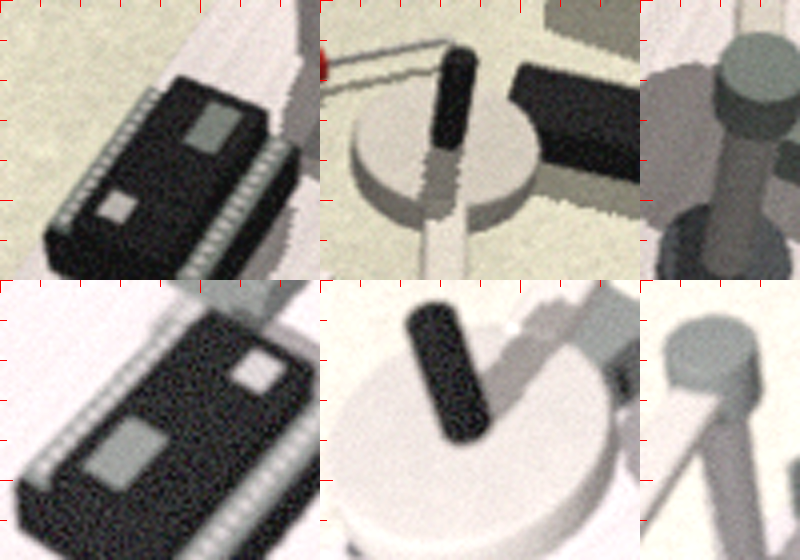

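Handle top/base: scene (355,113)/(352,136), side (128,268)/(135.5,298). Hub top: scene (350.7,216.7), side (203.2,191.2). The controller was cut off, so I'll crop it whole while I triangulate the rest.

```bash
cat >> h.py <<'E'
def tri(c1,p1,c2,p2):
    o1,d1=ray(c1,[p1]);o2,d2=ray(c2,[p2]);d1=d1[0];d2=d2[0]
    t=np.linalg.lstsq(np.c_[d1,-d2],o2-o1,rcond=None)[0]
    a=o1+d1*t[0];b=o2+d2*t[1];return (a+b)/2,np.linalg.norm(a-b)
def crop(im,x,y,w,h,k):
    o=cv2.resize(im[y:y+h,x:x+w],None,fx=k,fy=k,interpolation=cv2.INTER_CUBIC)
    o=cv2.convertScaleAbs(o,alpha=1.6,beta=15)
    for i in range(0,w,10): cv2.line(o,(i*k,0),(i*k,12 if (i+x)%50==0 else 6),(0,0,255),1)
    for i in range(0,h,10): cv2.line(o,(0,i*k),(12 if (i+y)%50==0 else 6,i*k),(0,0,255),1)
    return o
E
python3 - <<'E'
from h import *
s=capture('scene');d=capture('side')
for n,a,b,z in (('htop',(355,113),(128,268.2),.221),('hbot',(352.2,135.7),(135.5,298),.166),('hub',(350.7,216.7),(203.2,191.2),.18)):
    print(n,*tri(s,a,d,b),onz(s,[a],z),onz(d,[b],z))
cv2.imwrite('pics/c2.png',np.hstack([crop(s['color'],200,175,80,90,5),crop(d['color'],262,260,80,90,5)][:2]))
# plate corners pixel (dark bolt dots) 
print(onz(s,[(271,155),(168,297)],.01),onz(d,[(396,258)],.01))
E
```

```text
htop [0.59673485 0.22461219 0.22360134] 0.00013433303955177702 [[0.59579913 0.22748599 0.221     ]] [[0.59920579 0.22355113 0.221     ]]
hbot [0.59901448 0.22612522 0.16378098] 0.0019745733839278148 [[0.59911314 0.2228708  0.166     ]] [[0.59821728 0.22737189 0.166     ]]
hub [0.68120895 0.02154499 0.17857478] 0.0005567439681248393 [[0.68168316 0.02069337 0.18      ]] [[0.67947535 0.02259234 0.18      ]]
[[ 0.40567191  0.22806452  0.01      ]
 [ 0.41618523 -0.20084779  0.01      ]] [[ 0.41685586 -0.20037466  0.01      ]]
```

View pics/c2.png

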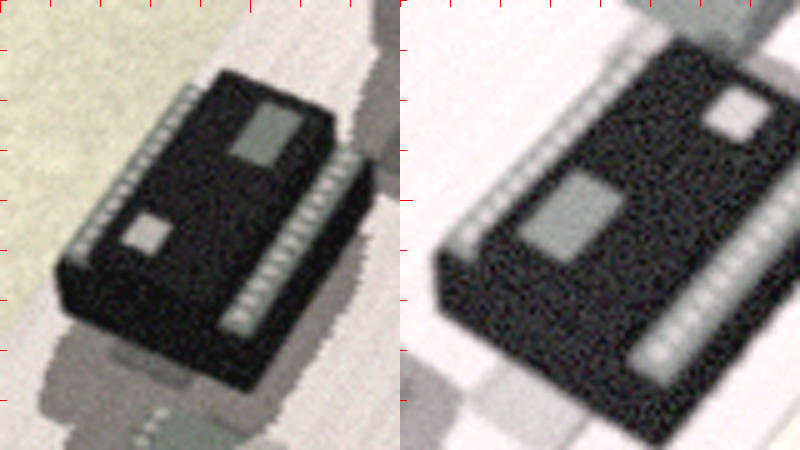

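```bash
python3 - <<'E'
from h import *
s=capture('scene');d=capture('side')
P=[]
for a,b in (((239,192.8),(312,333.5)),((214.8,226.8),(350,292)),((270,206),(274.2,308.5)),((247,240.4),(310,270.5))):
    p,e=tri(s,a,d,b);P.append(p);print(p.round(4),round(e,4),onz(s,[a],.05)[0].round(4),onz(d,[b],.05)[0].round(4))
P=np.array(P);c=P.mean(0);print('ctr',c, [np.linalg.norm(P[i]-P[j]).round(4) for i,j in((0,1),(2,3),(0,2),(1,3))])
# base bottom corners z=.018
q=np.array([(250,253),(212.6,237)]);print('base scene',onz(s,q,.018)); print('base side',onz(d,[(314,349.4),(270,322)],.018))
# raised top corners far end
print('top scene z.072',onz(s,[(244.5,189),(266.5,197.5)],.072),'side',onz(d,[(318.5,267.5)],.072))
hub=np.array([.681,.0215]);v=c[:2]-hub;print('dist',np.linalg.norm(v),'target',hub+v/np.linalg.norm(v)*.22, 'ang tgt',np.arctan2(v[1],v[0]),'ang now',np.arctan2(.2255-.0215,.598-.681))
st=get_state();print(st['tcp_pos'],R.from_rotvec(st['tcp_rot']).as_matrix().round(3))
E
```

```text
[0.4232 0.0599 0.0549] 0.0026 [0.4197 0.0626 0.05  ] [0.4261 0.0579 0.05  ]
[ 0.4245 -0.0419  0.0552] 0.0033 [ 0.4235 -0.0382  0.05  ] [ 0.4251 -0.0468  0.05  ]
[0.4983 0.0601 0.055 ] 0.0015 [0.4957 0.0631 0.05  ] [0.5015 0.0577 0.05  ]
[ 0.5013 -0.0389  0.0568] 0.001 [ 0.4982 -0.0354  0.05  ] [ 0.5052 -0.0436  0.05  ]
ctr [0.46182588 0.00981024 0.05546452] [np.float64(0.1018), np.float64(0.0991), np.float64(0.0751), np.float64(0.0769)]
base scene [[ 0.50692124 -0.04114705  0.018     ]
 [ 0.41826618 -0.04457955  0.018     ]]
base side [[0.41830988 0.06122287 0.018     ]
 [0.50530452 0.06476733 0.018     ]]
top scene z.072 [[0.43519563 0.06198115 0.072     ]
 [0.48711961 0.06410772 0.072     ]] side [[ 0.48685552 -0.04167337  0.072     ]]
dist 0.21948564112622657 target [0.46131225 0.00978285] ang tgt -3.088307668841428 ang now 1.9572048276155203
[ 0.13967424 -0.53181201  0.23098659] [[-0.967 -0.254 -0.   ]
 [-0.254  0.967  0.001]
 [ 0.     0.001 -1.   ]]
```

Controller centre comes out at (0.462, 0.010): the base corners and terminal strips agree, and it lies 0.2195 m from the hub. The hub is at (0.681, 0.0215) and the handle at (0.598, 0.225), a radius of 0.220 m. All of this fits the given sizes, so I'll move now.

Request:
play_rows(targets=[1,0,0,-40,0,1,-32,31,0,0,1,-32,31,0,0,1,-32,31,0,0,1,-32,31,0,0,1,-32,31,0,0,1,-32,31,0,0,1,-32,31,0,0], newtons=30)

```text
clock: 1.1
tcp_pos: [0.3017, -0.2635, 0.2715]
tcp_rot: [-0.402, 3.115, -0.0]
force: [1.0, -1.0, -0.3]
grip_width: 0.0853
```

Request:
play_rows(targets=[1,-32,31,0,0,1,-32,31,0,0,1,-32,31,0,0,1,-32,31,0,0,1,-32,31,0,0,1,-32,31,0,0,1,-32,31,0,0,1,-32,31,0,0])

```text
clock: 1.9
tcp_pos: [0.4864, 0.0416, 0.2715]
tcp_rot: [-0.403, 3.115, 0.0]
force: [0.6, -0.0, 0.2]
grip_width: 0.0856
```

Request:
play_rows(targets=[1,-32,31,0,0,1,-32,31,0,0,1,-32,31,0,0,1,0,0,0,0])

```text
clock: 2.3
tcp_pos: [0.5563, 0.158, 0.2684]
tcp_rot: [0.407, -3.112, 0.001]
force: [0.5, -0.3, -1.1]
grip_width: 0.0852
```

Request:
play_rows(targets=[1,0,0,0,8.5,1,0,0,0,8.5,1,0,0,0,8.5,1,0,0,0,8.5,1,0,0,0,8.5,1,0,0,0,8.5,1,0,0,0,8.5,1,0,0,0,8.5])

```text
clock: 3.1
tcp_pos: [0.5549, 0.1537, 0.2713]
tcp_rot: [-1.418, -2.803, 0.0]
force: [0.6, 0.1, -1.2]
grip_width: 0.0856
```

Request:
play_rows(targets=[1,0,0,0,8.5,1,0,0,0,6,1,0,0,0,0,1,0,0,0,0])

```text
clock: 3.5
tcp_pos: [0.5792, 0.0979, 0.2673]
tcp_rot: [-1.6, -2.648, -0.055]
force: [0.6, -0.2, 0.1]
grip_width: 0.0852
```

```bash
cat >> h.py <<'E'
def totool(st,target):
    M=R.from_rotvec(st['tcp_rot']).as_matrix()
    print('clk',st['clock'],'tcp',np.round(st['tcp_pos'],4),'y-ang',np.degrees(np.arctan2(M[1,1],M[0,1])).round(1),'q6',np.round(st['q'][5],2),'w',st['grip_width'],'F',np.round(st['force'],1))
    print('tool shift mm',(M.T@(np.array(target)-st['tcp_pos'])*1000).round(1))
E
python3 - <<'E'
from h import *
st=get_state();totool(st,[.598,.225,.181])
c=capture('wrist');cv2.imwrite('pics/w1.png',c['color'])
print(proj(c,[(.598,.225,.221),(.598,.225,.166)],st))
E
```

```text
clk 3.5 tcp [0.5792 0.0979 0.2673] y-ang 27.7 q6 -3.05 w 0.08515451028259503 F [ 0.6 -0.2  0.1]
tool shift mm [98.5 75.3 92.7]
[[401.20288554  70.95083237]
 [373.1091765   87.13402929]]
```

View pics/w1.png

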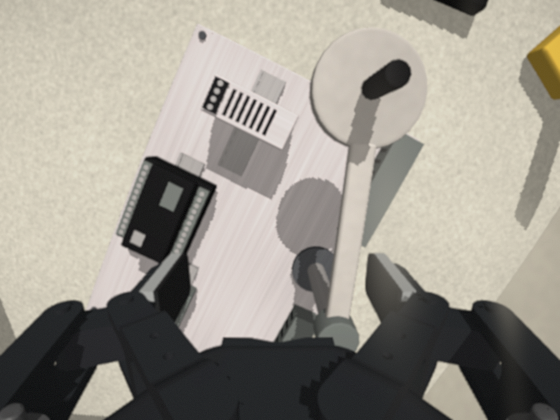

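The wrist view shows the lamp head at (369,85) with the handle top at (398,71). My predicted points fall within 3 px, so the handle position is confirmed. The last joint hit its limit because the yaw sign was the opposite of what I assumed, so I'll turn back to about 47° and check the tilt.

Request:
play_rows(targets=[1,0,0,0,-8.5,1,0,0,0,-8.5,1,0,0,0,0,1,0,0,0,0])

```text
clock: 3.95
tcp_pos: [0.5789, 0.0995, 0.2676]
tcp_rot: [-1.195, -2.86, -0.065]
force: [-0.1, 0.7, -0.8]
grip_width: 0.0852
```

```bash
python3 - <<'E'
from h import *
st=get_state();totool(st,[.598,.225,.25]);print(R.from_rotvec(st['tcp_rot']).as_matrix()[:,2],st['q'])
E
```

```text
clk 3.95 tcp [0.5789 0.0995 0.2676] y-ang 44.6 q6 -2.76 w 0.08524027587751497 F [-0.1  0.7 -0.8]
tool shift mm [ 74.7 101.3  24. ]
[-0.02216784  0.05482585 -0.99824982] [ 0.39812098  0.33489248  0.33037549 -0.05916752 -1.56546609 -2.76023759]
```

Request:
play_rows(targets=[1,0,0,0,-8,1,0,0,0,-8,1,0,0,0,0])

```text
clock: 4.25
tcp_pos: [0.579, 0.0992, 0.2675]
tcp_rot: [-0.784, -3.005, -0.074]
force: [0.5, -0.4, 0.2]
grip_width: 0.0852
```

```bash
cat >> h.py <<'E'
def grasp_tgt(st,g):  # TCP target so that the grasp point is at g
    return np.array(g)+.019*R.from_rotvec(st['tcp_rot']).as_matrix()[:,2]
E
python3 - <<'E'
from h import *
st=get_state();totool(st,grasp_tgt(st,[.598,.225,.268]));totool(st,grasp_tgt(st,[.598,.225,.200]))
E
```

```text
clk 4.25 tcp [0.579  0.0992 0.2675] y-ang 60.7 q6 -2.48 w 0.08515708067960952 F [ 0.5 -0.4  0.2]
tool shift mm [ 44.8 119.   24.9]
clk 4.25 tcp [0.579  0.0992 0.2675] y-ang 60.7 q6 -2.48 w 0.08515708067960952 F [ 0.5 -0.4  0.2]
tool shift mm [ 41.7 116.4  92.8]
```

Request:
play_rows(targets=[1,15,40,3,0,1,15,40,3,0,1,15,39,3,0,1,0,0,0,0,1,0,0,0,0])

```text
clock: 4.75
tcp_pos: [0.5976, 0.226, 0.2643]
tcp_rot: [-0.787, -3.003, -0.072]
force: [-1.1, -0.3, 0.2]
grip_width: 0.0853
```

```bash
python3 - <<'E'
from h import *
st=get_state();totool(st,grasp_tgt(st,[.598,.225,.200]));print(st['q'])
c=capture('wrist');cv2.imwrite('pics/w2.png',c['color']);print(proj(c,[(.598,.225,.221),(.598,.225,.166)],st))
E
```

```text
clk 4.75 tcp [0.5976 0.226  0.2643] y-ang 60.6 q6 -2.66 w 0.08530703901028981 F [-1.1 -0.3  0.2]
tool shift mm [-3.9 -3.  83.1]
[ 0.57152436  0.43725234  0.47415759 -0.05807096 -1.59793201 -2.65663688]
[[276.13154777 235.39987955]
 [274.14483628 215.13603548]]
```

View pics/w2.png

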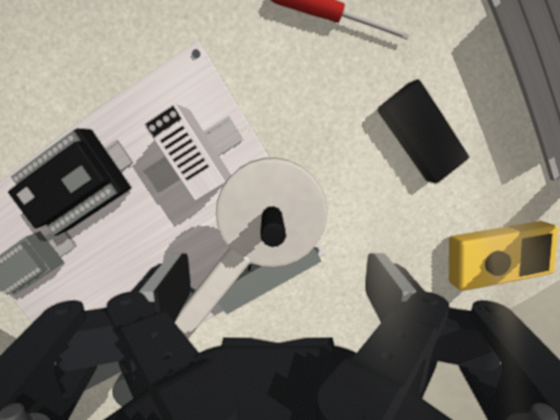

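The handle is centred between the fingers, with its top at (273,237) against a prediction of (276,235). I'll descend and grip.

Request:
play_rows(targets=[1,-1,-1,25,0,1,-1,-1,25,0,1,-1,-1,20,0,1,-1,0,13,0,1,0,0,0,0,0,0,0,0,0,0,0,0,0,0,0,0,0,0,0], newtons=30)

```text
clock: 5.6
tcp_pos: [0.5985, 0.2251, 0.1831]
tcp_rot: [-0.784, -3.007, -0.076]
force: [0.2, -0.5, -0.1]
grip_width: 0.0437
```

Request:
play_rows(targets=[0,0,0,0,0,0,0,0,0,0,0,0,0,0,0,0,0,0,0,0,0,0,0,0,0])

```text
clock: 6.1
tcp_pos: [0.5982, 0.225, 0.1824]
tcp_rot: [-0.783, -3.006, -0.074]
force: [-0.8, 1.1, 4.8]
grip_width: 0.0176
```

```bash
cat > plan.py <<'E'
from h import *
hub=np.array([.681,.0215]);tgt=np.array([.4617,.0100])
st=get_state();totool(st,st['tcp_pos']);M=R.from_rotvec(st['tcp_rot']).as_matrix()
g=st['tcp_pos']-.019*M[:,2];v=g[:2]-hub;r=np.linalg.norm(v);print('grasp',g,'r',r)
a0=np.arctan2(v[1],v[0]);t=tgt-hub;a1=np.arctan2(t[1],t[0])%(2*np.pi)
N=24;yaw=-32./N
print('angle to go deg',np.degrees(a1-a0))
p=g;rows=[]
for i in range(1,N+1):
    a=a0+(a1-a0)*i/N; rr=r+(.22-r)*i/N
    n=np.array([*(hub+rr*np.array([np.cos(a),np.sin(a)])),.200 if 0 else g[2]])
    # grasp-point shift; the tool turn about tool z leaves it unchanged
    d=M.T@(n-p)*1000; d=d.round(1); p=p+M@d/1000; rows.append([0,*d,round(yaw,1)])
    M=M@R.from_euler('z',round(yaw,1),degrees=True).as_matrix()
for k in range(0,N,8): print([float(x) for r_ in rows[k:k+8] for x in r_])
E
python3 plan.py
```

```text
clk 6.1 tcp [0.5982 0.225  0.1824] y-ang 60.8 q6 -2.64 w 0.017626784389220617 F [-0.8  1.1  4.8]
tool shift mm [0. 0. 0.]
grasp [0.59858547 0.22397373 0.20135302] r 0.2186041294645097
angle to go deg 70.85361879595958
[0.0, 6.9, -8.9, -0.0, -1.3, 0.0, 6.6, -9.2, -0.1, -1.3, 0.0, 6.3, -9.3, -0.1, -1.3, 0.0, 6.1, -9.5, -0.1, -1.3, 0.0, 5.7, -9.7, -0.2, -1.3, 0.0, 5.6, -9.8, -0.1, -1.3, 0.0, 5.2, -10.0, -0.3, -1.3, 0.0, 4.9, -10.2, -0.2, -1.3]
[0.0, 4.7, -10.2, -0.3, -1.3, 0.0, 4.3, -10.5, -0.3, -1.3, 0.0, 4.1, -10.5, -0.4, -1.3, 0.0, 3.7, -10.6, -0.4, -1.3, 0.0, 3.4, -10.8, -0.4, -1.3, 0.0, 3.2, -10.9, -0.4, -1.3, 0.0, 2.8, -10.9, -0.4, -1.3, 0.0, 2.5, -11.0, -0.5, -1.3]
[0.0, 2.1, -11.1, -0.5, -1.3, 0.0, 1.9, -11.2, -0.6, -1.3, 0.0, 1.5, -11.2, -0.5, -1.3, 0.0, 1.2, -11.2, -0.6, -1.3, 0.0, 0.9, -11.3, -0.5, -1.3, 0.0, 0.6, -11.3, -0.6, -1.3, 0.0, 0.2, -11.3, -0.7, -1.3, 0.0, -0.1, -11.3, -0.6, -1.3]
```

Gripped: width 17.6 mm against the 18 mm handle, radius 0.2186. Starting the swing.

Request:
play_rows(targets=[0,7,-9,0,-1.3,0,6.5,-9,0,-1.3,0,6.5,-9.5,0,-1.3,0,6,-9.5,0,-1.3,0,5.5,-9.5,0,-1.3,0,5.5,-10,0,-1.3,0,5,-10,-0.5,-1.3,0,5,-10,-0.5,-1.3])

```text
clock: 6.9
tcp_pos: [0.5235, 0.1762, 0.1823]
tcp_rot: [-0.505, -3.069, -0.082]
force: [-2.0, 6.1, 4.9]
grip_width: 0.0175
```

```bash
sed -i 's/N=24;yaw=-32./N=16;yaw=-21./' plan.py; python3 plan.py
```

```text
clk 6.9 tcp [0.5235 0.1762 0.1823] y-ang 71.3 q6 -2.45 w 0.017495831412009145 F [-2.   6.1  4.9]
tool shift mm [0. 0. 0.]
grasp [0.52390247 0.17508168 0.20121652] r 0.2196974392775095
angle to go deg 47.35344741324748
[0.0, 4.7, -10.3, -0.3, -1.3, 0.0, 4.3, -10.5, -0.3, -1.3, 0.0, 4.1, -10.6, -0.4, -1.3, 0.0, 3.8, -10.7, -0.4, -1.3, 0.0, 3.4, -10.8, -0.5, -1.3, 0.0, 3.2, -10.9, -0.4, -1.3, 0.0, 2.8, -11.0, -0.5, -1.3, 0.0, 2.5, -11.1, -0.5, -1.3]
[0.0, 2.1, -11.1, -0.5, -1.3, 0.0, 1.9, -11.2, -0.6, -1.3, 0.0, 1.5, -11.2, -0.6, -1.3, 0.0, 1.2, -11.3, -0.5, -1.3, 0.0, 0.9, -11.3, -0.7, -1.3, 0.0, 0.5, -11.3, -0.6, -1.3, 0.0, 0.3, -11.4, -0.6, -1.3, 0.0, -0.2, -11.3, -0.7, -1.3]
```

Request:
play_rows(targets=[0,4.5,-10.5,-0.5,-1.3,0,4.5,-10.5,-0.5,-1.3,0,4,-10.5,-0.5,-1.3,0,4,-10.5,-0.5,-1.3,0,3.5,-11,-0.5,-1.3,0,3,-11,-0.5,-1.3,0,3,-11,-0.5,-1.3,0,2.5,-11,-0.5,-1.3])

```text
clock: 7.7
tcp_pos: [0.4729, 0.0996, 0.1822]
tcp_rot: [-0.225, -3.103, -0.084]
force: [-4.3, 6.0, 3.1]
grip_width: 0.0179
```

```bash
sed -i 's/N=16;yaw=-21./N=8;yaw=-10.4/' plan.py; python3 plan.py
```

```text
clk 7.7 tcp [0.4729 0.0996 0.1822] y-ang 81.7 q6 -2.18 w 0.01786458140723214 F [-4.3  6.   3.1]
tool shift mm [0. 0. 0.]
grasp [0.47333717 0.09858432 0.20116128] r 0.22150811440745258
angle to go deg 23.366711788797147
[0.0, 1.9, -11.1, -0.5, -1.3, 0.0, 1.6, -11.2, -0.5, -1.3, 0.0, 1.3, -11.2, -0.6, -1.3, 0.0, 0.9, -11.2, -0.6, -1.3, 0.0, 0.6, -11.2, -0.6, -1.3, 0.0, 0.3, -11.2, -0.6, -1.3, 0.0, 0.0, -11.2, -0.6, -1.3, 0.0, -0.3, -11.2, -0.7, -1.3]
```

Request:
play_rows(targets=[0,2,-11,-0.5,-1.3,0,1.5,-11,-0.5,-1.3,0,1.5,-11,-0.5,-1.3,0,1,-11,-0.5,-1.3,0,0.5,-11,-0.5,-1.3,0,0.5,-11,-0.5,-1.3,0,0,-11,-0.5,-1.3,0,0,0,0,0])

```text
clock: 8.5
tcp_pos: [0.4582, 0.0209, 0.1819]
tcp_rot: [0.019, -3.111, -0.081]
force: [-10.6, -2.6, 9.7]
grip_width: 0.0177
```

```bash
sed -i 's/N=8;yaw=-10.4/N=2;yaw=0/' plan.py; python3 plan.py; python3 - <<'E'
from h import *
c=capture('scene');d=capture('side')
cv2.imwrite('pics/s3.png',np.hstack([crop(c['color'],190,110,100,150,4),crop(d['color'],240,170,100,150,4)]))
P=[(.4617,.01,.221),(.4617,.01,.166)]
print(proj(c,P),proj(d,P))
E
```

```text
clk 8.5 tcp [0.4582 0.0209 0.1819] y-ang 90.7 q6 -1.88 w 0.017732765144887867 F [-10.6  -2.6   9.7]
tool shift mm [0. 0. 0.]
grasp [0.45871158 0.01993068 0.20085049] r 0.22229395625595205
angle to go deg 362.5973261699042
[0.0, -443.2, 3.1, -12.6, 0.0, 0.0, 440.7, -13.1, 12.0, 0.0]
[[237.81535003 159.81959015]
 [239.67435541 180.22182709]] [[316.22872878 224.76202136]
 [314.66518993 252.58010757]]
```

View pics/s3.png

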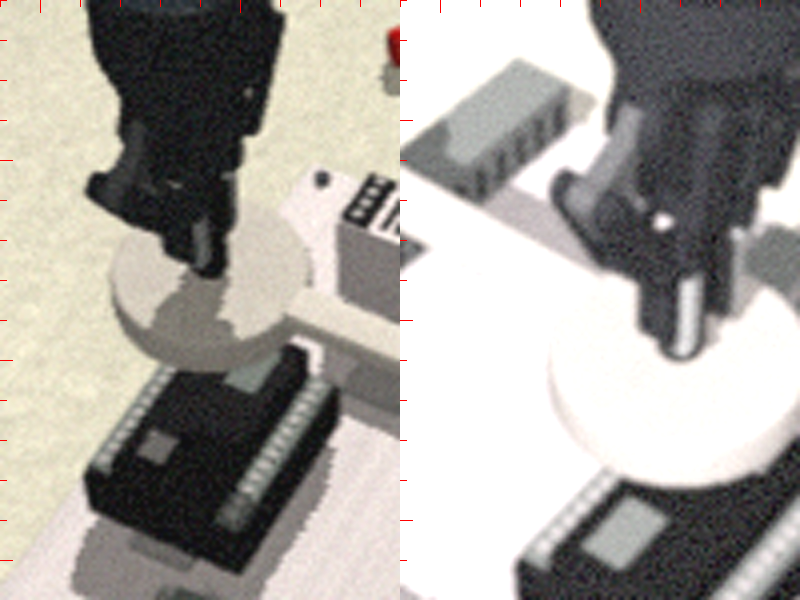

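The head is right above the controller and needs about 10 mm more toward -y. I'll also ease off the 2 mm radial pull.

Request:
play_rows(targets=[0,-1,-5,0,0,0,-1,-5,0,0,0,0,0,0,0,0,0,0,0,0])

```text
clock: 9.0
tcp_pos: [0.459, 0.011, 0.1818]
tcp_rot: [0.019, -3.109, -0.079]
force: [-16.2, -1.8, 15.8]
grip_width: 0.0178
```

```bash
python3 plan.py | head -4
```

```text
clk 9.0 tcp [0.459  0.011  0.1818] y-ang 90.6 q6 -1.86 w 0.01783694995788734 F [-16.2  -1.8  15.8]
tool shift mm [0. 0. 0.]
grasp [0.45956806 0.01000752 0.20072738] r 0.22172997221988422
angle to go deg 360.03079017150196
```

Request:
play_rows(targets=[0,2,0,-1,0,0,0,0,0,0,0,0,0,0,0])

```text
clock: 9.3
tcp_pos: [0.4589, 0.0114, 0.1819]
tcp_rot: [0.018, -3.112, -0.08]
force: [-6.7, -3.0, 5.4]
grip_width: 0.0174
```

Request:
play_rows(targets=[0,2,0,-1,0,0,0,0,0,0,0,0,0,0,0])

```text
clock: 9.6
tcp_pos: [0.4588, 0.0126, 0.182]
tcp_rot: [0.018, -3.115, -0.084]
force: [2.7, -2.8, -11.2]
grip_width: 0.0179
```

Request:
play_rows(targets=[0,-0.5,-1,0.5,0,0,0,-0.5,0,0,0,0,0,0,0])

```text
clock: 9.9
tcp_pos: [0.4589, 0.0119, 0.182]
tcp_rot: [0.019, -3.115, -0.086]
force: [-3.0, 0.4, -11.5]
grip_width: 0.0178
```

Request:
play_rows(targets=[0.3,0,0,0,0,0.3,0,0,0,0,0.6,0,0,0,0,0.8,0,0,0,0,1,0,0,0,0,1,0,0,0,0,1,0,0,0,0])

```text
clock: 10.6
tcp_pos: [0.4605, 0.0117, 0.1832]
tcp_rot: [0.019, -3.119, -0.086]
force: [-0.6, -0.0, -0.7]
grip_width: 0.0854
```

Request:
play_rows(targets=[1,0,0,-15,0,1,0,0,-25,0,1,0,0,-30,0,1,0,0,-30,0,1,0,0,0,0,1,0,0,0,0])

```text
clock: 11.2
tcp_pos: [0.4629, 0.0064, 0.2832]
tcp_rot: [0.019, -3.12, -0.087]
force: [0.1, 1.0, -0.7]
grip_width: 0.0854
```

```bash
python3 - <<'E'
from h import *
st=get_state();totool(st,grasp_tgt(st,[.4617,.010,.2]))
c=capture('scene');d=capture('side');w=capture('wrist')
P=[(.4617,.01,.221),(.4617,.01,.166)]
for k in(c,d):print(proj(k,P))
print(proj(w,P,st))
cv2.imwrite('pics/w4.png',w['color'])
cv2.imwrite('pics/s4.png',np.hstack([crop(c['color'],190,110,100,150,4),crop(d['color'],260,170,100,150,4)]))
E
```

```text
clk 11.2 tcp [0.4629 0.0064 0.2832] y-ang 90.7 q6 -1.86 w 0.08540841260707248 F [ 0.1  1.  -0.7]
tool shift mm [ -0.5  -1.  102.3]
[[237.81535003 159.81959015]
 [239.67435541 180.22182709]]
[[316.22872878 224.76202136]
 [314.66518993 252.58010757]]
[[279.01090271 223.19464288]
 [275.40442271 205.1940808 ]]
```

View pics/w4.png

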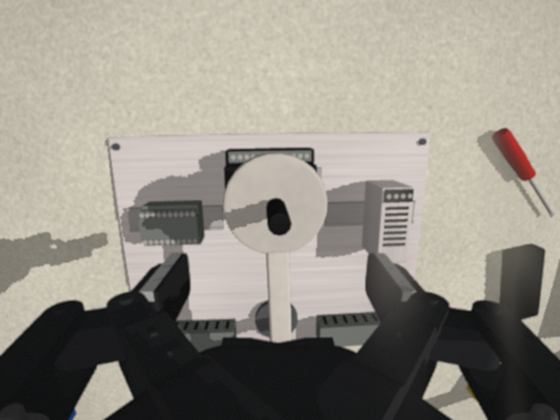

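View pics/s4.png

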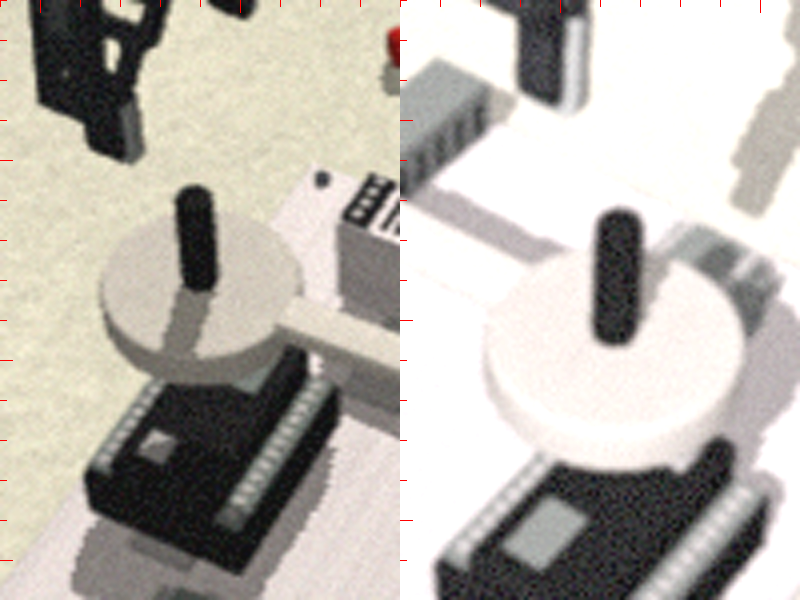

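The head is hanging over the controller. Handle top/base read (238.5,159.5)/(240,181) in scene and (315.5,225)/(313.5,253.5) in side, all within about 1.5 px of the target projection. I'll run one numerical check after retreating further.

Request:
play_rows(targets=[1,0,0,-40,0,1,0,0,-40,0,1,0,0,0,0,1,0,0,0,0,1,0,0,0,0])

```text
clock: 11.85
tcp_pos: [0.464, 0.002, 0.3613]
tcp_rot: [0.019, -3.115, -0.085]
force: [0.2, -1.0, -0.2]
grip_width: 0.0854
```

```bash
python3 - <<'E'
from h import *
from cell import job_done
c=capture('scene');d=capture('side')
t=tri(c,(238.4,159.4),d,(315.4,225));b=tri(c,(239.9,180.9),d,(313.4,253.4));print(t,b,'ctrl .462 .010')
def hand(k,x,y):
    m=(k['color'].max(2)<45).astype(np.uint8);n,l,s,ce=cv2.connectedComponentsWithStats(m);i=l[y,x];return s[i],ce[i]
A=hand(c,239,170);B=hand(d,315,239);print(A,B,tri(c,A[1],d,B[1]))
p=tri(c,A[1],d,B[1])[0]
st=get_state();print(st['tcp_pos'],st['force'],st['clock'])
if np.hypot(*(p[:2]-[.462,.01]))<.005: print('done',job_done())
E
```

```text
(array([0.46218714, 0.01125382, 0.22117557]), np.float64(3.1458410721243456e-05)) (array([0.46258825, 0.01054124, 0.16410069]), np.float64(0.0014640220202573504)) ctrl .462 .010
(array([234, 157,  10,  26, 221], dtype=int32), array([238.66968326, 169.4479638 ])) (array([309, 223,  11,  33, 324], dtype=int32), array([313.91049383, 238.92592593])) (array([0.46199156, 0.01143326, 0.19460983]), np.float64(0.0022126987087653176))
[0.46396654 0.00184472 0.36143461] [ 0.72479014 -0.13487316 -0.96419941] 11.95
the job is handed in; nothing more can be done
done None
```

The lamp head now hangs centred over the controller. I gripped the lamp by its handle, swung the arm about 71° round, let go and backed the gripper off upward. The job was handed in at about 12 s.

**Last checks:**
- **Position:** after release, two views put the handle axis at (0.462, 0.011). The controller centre measures (0.462, 0.010), so they are about 1–1.5 mm apart.
- **Contact:** the gripper is open with its tip at 0.36 m, about 14 cm above the handle. It touches nothing, and the force reading is about 0–1 N.

**What went wrong along the way:**
- **Joint limit:** the last joint reached its range stop (−3.05 rad) when I first turned the tool. The controller held it there, but the tool stayed tilted by about 3° from then on, and I allowed for that in the moves.
- **Force:** a small radial misfit raised the wrist force to about 23 N just before release. I eased it off before opening the gripper, and 23 N is the highest reading I saw, well below the limits.

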